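Set the fruit-length gauge without slack

ROBOT

A 7-joint arm with a two-finger parallel gripper is mounted at the origin on the work surface. World frame = base frame: x ahead of the robot, y to its left, z up, the work surface at z = 0. Lengths are in m, angles in rad, forces in N, time in s.
With the tool pointing down it reaches from about 0.4 to 0.85 m from the base axis. Payload 10.4 kg.
Tool frame: the origin (TCP) lies on the centre line of the jaws, within the pads' length; the fingertips stand 11 mm ahead of it and the grasp point (between the pads) lies 8 mm behind it (manip.finger_overhang is the distance from the TCP to the fingertips, in m); z points along the fingers, y is the line along which they close (so a half turn about z gives the same grasp; the last joint's range is limited). The gripper opens to 85 mm and grips with 20 to 120 N. Pads are 22 mm wide; open, the fingers measure 114 mm over their backs; the gripper's body (76 mm by 85 mm) begins 54 mm behind the grasp point. The pads swing forward as they close: fully open they stand 13 mm farther back than shut.
Start: joints at [1.216, 0.332, -0.065, 1.46, 0.022, 1.35, -0.088], TCP at [0.204, -0.591, 0.242] pointing down, gripper open.
Joint ranges: [-2.6, 2.6], [-0.5, 2.12], [-1.47, 1.34], [0.16, 2.42], [-1.27, 4.41], [0.06, 2.06], [-2.6, 2.6]. Speed limits (rad/s): [2.22, 2.22, 2.79, 2.79, 3.14, 3.14, 3.14].

INTERFACE

Orientations are given as a unit quaternion [x, y, z, w].
In Python, from workcell import manip, imaging, workorder gives the robot as it stands.
- The arm moves only by the tool jog_arm, never from a script. Its argument "deltas" is a list of rows, each an object with "gripper": the opening, from 0 (shut) to 1 (fully open); "offset": the shift along the tool's x, y, z in m, a list of three; "rotation": the turn, a rotation vector about the tool's x, y, z in degrees, a list of three. In form: [{"gripper": gripper, "offset": [tx, ty, tz], "rotation": [ax, ay, az]}, ...]. A call has 1 to 20 rows; each row shifts and turns the commanded pose from where the row before left it, along the tool's axes as they then stand; what a row does not reach is not made up. A row lasts 1/10 s, in which the tool goes at most 50 mm and 8.59 degrees, less where a joint would pass 70% of its speed; a pose out of reach is approached as far as the arm can. A call with a gripper value outside its range is refused whole. The fingers move at their own pace and stop on an object; "newtons" is the grip in N (left out, the last holds). Time passes only in rows, so rows that do not move let the fingers close. It gives the time, the measured TCP pose, the force, the opening and the grip force at its end, in the units of the state.
- manip.get_obs(): the state, without advancing time (a new reading comes with each control period).
- imaging.camera(name): name is "scene" or "top"; returns the picture (400x640x3 uint8, blue, green, red); there is no depth.
- imaging.camera_model(name): a dict with "camera_matrix" (3x3 intrinsics, pixels), "world_to_cam" (4x4, takes a point from world to camera coordinates). Camera axes: x right, y up, looking along -z (the intrinsics and any distortion apply to the point x, -y, -z); pixel columns grow to the right and rows downward; lengths in m; the calibration is good to about 2 mm. A picture is of the moment at which its call begins. camera_model takes no time and is no camera call.
- workorder.hand_in(): hands the job in; it is judged then, once.
The state is a dict: "clock": time; "joint_pos": joint angles; "joint_velocities": joint speeds; "tau": joint torques, N m; "position": TCP position; "ee_rot": TCP orientation; "ft_force": force on the tool from outside, world axes, zero at the start; "torque": the same for the moment, N m; "grip_width": opening from 0.0 (shut) to 1.0 (fully open); "grasp_force": force on a finger pad.
Only numpy, scipy, OpenCV 4.12 (cv2) and the standard library are available. Lean on these libraries where they do the work, as an engineer would, in place of code of your own. Each camera call takes 0.05 s, during which the arm holds its last target. There are 200 camera calls.

TASK

On the packing bench, set the sliding stop of the fruit-length gauge to the green clip (not the yellow one). The grip has slack in the stop, so always finish moving inwards: take the black grip, draw the stop outwards, away from the wooden fence, until its red pointer is at least 2 cm past the green clip, then bring it back towards the fence until the pointer stands at the middle of the green clip. Let go and leave the stop there with the slack taken up, the grip against the fence-side end of its slot.

Things in the scene. Friction and masses are not known exactly. Their poses are not given: they have to be found in the camera images.
- grip (a point): Centre of the black block to take hold of, upright on the blue stop: 30 mm (x) by 24 mm (y), top 23 mm above this point, highest blue surface 24 mm below; free all round. 82 mm above the bench. y is the sliding direction, pointing outwards, away from the dark wooden fence at the end of the fixed gauge board (210 x 480 mm); z up. Sliding the stop takes 4 N; it stays where left.
- pointer (a point): Tip of the stop's red pointer, over the white rule on the side away from the robot, 40 mm above the bench; fixed to the stop, axes as for the grip. Along y the grip's centre is 37 mm outwards of it with the slack taken up inwards (grip at the fence-side end of its slot), 53 mm with it taken up outwards. It starts on the fence side of both clips.
- clip_green: Green clip on the white rule, 24 mm wide along it, a black line across its middle. Fixed. Origin at its middle, at bench height; y runs along the rule, outwards, away from the fence. The pointer passes 8 mm above it and can go 45 mm or more past it. The like yellow clip, 50 to 100 mm away on either side, is a bystander.
- play (a joint): Where the grip stands in its 16 mm slot in the stop (m): 0 = against the fence-side end (slack taken up inwards), 0.016 = against the outer end. The grip first moves through the slot almost freely (0.5 N); only then does the stop follow.

How it is judged:
By the outcome, as a careful person would: the job done as asked, in the order asked, and still so for the second after the job is handed in, with the robot touching nothing.
It also fails if it takes over 35 s, if anything falls off the work surface, if the arm or the gripper's body presses on something with over 40 N, if the wrist force passes 120 N, or if a joint passes its speed limit or range.

## Working session

There is one attempt and no reset: what is moved stays moved. The work goes in short steps, Python scripts to look and compute and a tool call to move; the robot and the scene stay as the last step left them, time stands still between calls to the robot, and variables do not carry over. Pictures are saved under pics/ and viewed, at most 10 in all, crops included, and the job is handed in when it is done.

Besides the shell and the picture viewer there is one more tool, called after "Emit:" as a command line: name --argument value ..., lists and objects as JSON in quotes. jog_arm: Moves the arm, as the interface text tells. Its arguments: {"type":"object","properties":{"deltas":{"type":"array","items":{"type":"object","properties":{"gripper":{"type":"number"},"offset":{"type":"array","items":{"type":"number"}},"rotation":{"type":"array","items":{"type":"number"}}}}},"newtons":{"type":"number"}},"required":["deltas"]}

```bash
mkdir -p pics
cat > h.py <<'E'
from workcell import manip, imaging, workorder
import numpy as np, cv2
def ray(name,u,v,z):
    m=imaging.camera_model(name);K=np.array(m["camera_matrix"]);T=np.array(m["world_to_cam"])
    d=np.array(m.get("distortion",m.get("dist_coeffs",np.zeros(5))),float)
    p=cv2.undistortPoints(np.array([[[u,v]]],float),K,d)[0,0]
    R=T[:3,:3];c=-R.T@T[:3,3];r=R.T@np.array([p[0],-p[1],-1.])
    return c+r*(z-c[2])/r[2]
def snap(name,out,crop=None,s=1):
    im=imaging.camera(name)
    if crop: a,b,c,d=crop; im=im[b:d,a:c]
    cv2.imwrite("pics/"+out,cv2.resize(im,None,fx=s,fy=s,interpolation=cv2.INTER_CUBIC))
E
python3 - <<'E'
from h import *
snap("top","t0.png");snap("scene","s0.png")
print(imaging.camera_model("top"));print(imaging.camera_model("scene").keys());o=manip.get_obs();print(o)
E
```

```text
{'camera_matrix': array([[516.59462095,   0.        , 318.700679  ],
       [  0.        , 516.59462095, 191.82446597],
       [  0.        ,   0.        ,   1.        ]]), 'world_to_cam': array([[ 0.02813921, -0.9995832 , -0.00645136, -0.08876672],
       [ 0.98803938,  0.0268342 ,  0.15184894, -0.61977163],
       [-0.15161253, -0.01064711,  0.98838266, -0.80067012],
       [ 0.        ,  0.        ,  0.        ,  1.        ]])}
dict_keys(['camera_matrix', 'world_to_cam'])
{'clock': 0.1, 'joint_pos': array([ 1.21636161,  0.33277663, -0.06466876,  1.46087501,  0.02164307,
        1.34990826, -0.08849077]), 'joint_velocities': array([ 0.00060218, -0.0004488 ,  0.00060631, -0.00344674,  0.0014504 ,
        0.00183745, -0.001045  ]), 'tau': array([ 2.26128839e-03, -6.26748562e+01,  4.98431653e-02, -3.92429209e+01,
        1.63208490e-02,  7.04912425e-03, -2.71536709e-05]), 'position': array([ 0.20346997, -0.59060309,  0.24160699]), 'ee_rot': array([ 9.86266341e-01,  1.65161436e-01, -1.59497162e-04, -6.15353617e-04]), 'ft_force': array([-0.09968157, -0.21971649, -0.02267342]), 'torque': array([-0.00433807,  0.03845578, -0.03352135]), 'grasp_force': 0.0, 'grip_width': 0.9972424982815571}
```

View pics/t0.png

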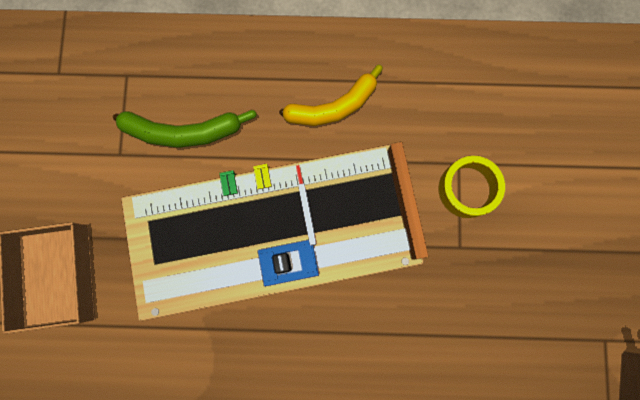

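View pics/s0.png

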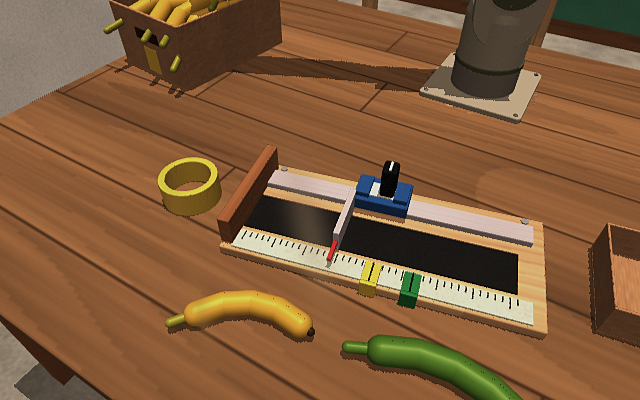

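The top view shows the fence at the right (400,200), the grip at about (283,262), the pointer tip at about (299,168), yellow clip at (262,177) and green clip at (229,184). Outwards is left in the image. I'll enlarge it next.

Run:
```python
from h import *
snap("top","t1.png",(200,150,330,290),4)
```

```text
(no output)
```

View pics/t1.png

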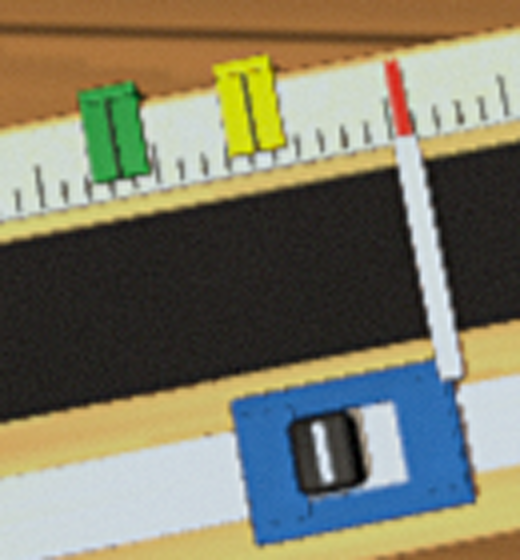

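Run:
```python
from h import *
f=lambda u,v,z:ray("top",200+u/4,150+v/4,z)
zb=.025
a=ray("top",123,198,zb);b=ray("top",140,320,zb);c=ray("top",388,146,zb)
print("board",a,b,c,np.linalg.norm(a-b))
for n,(p,q) in dict(board=(c,a),ruleedge=(f(520,145,zb),f(0,240,zb)),slot=(f(475,500,.058),f(260,543,.058)),clips=(f(251,105,.032),f(114,135,.032)), acrossboard=(b,a)).items():
    d=q-p; print(n,np.degrees(np.arctan2(d[1],d[0])),np.linalg.norm(d[:2]))
print("tip",f(391,63,.04),"tipbase",f(403,133,.04))
print("green",f(106,93,.032),f(118,181,.032),"yellow",f(243,72,.032),f(256,152,.032))
print("grip top",f(322,452,.105))
```

```text
board [0.6058913  0.25802485 0.025     ] [0.40672897 0.21314282 0.025     ] [ 0.70763695 -0.18731065  0.025     ] 0.20415687841986413
board 102.86945894581241 0.4568105596738303
ruleedge 102.03770558843449 0.2218555553383255
slot 102.78485977273965 0.08637770912367615
clips 104.1314485612339 0.058641258891764594
acrossboard 12.699688121866755 0.20415687841986413
tip [ 0.66610896 -0.03534719  0.04      ] tipbase [ 0.6366499  -0.04134046  0.04      ]
green [0.65167693 0.08445114 0.032     ] [0.61446298 0.07736875 0.032     ] yellow [0.66221259 0.02723729 0.032     ] [0.62828377 0.02025544 0.032     ]
grip top [ 0.50382532 -0.01810713  0.105     ]
```

The numbers agree with what's given. The outward axis is at about 102.6°, the tip-to-grip distance is 52 mm (so the slack is outwards), the tip-to-green distance is about 120 mm and the clips are 59 mm apart. Next I move above the grip.

Emit:
jog_arm --deltas '[{"gripper":1,"offset":[0,0,0],"rotation":[0,0,6.4]},{"gripper":1,"offset":[0.026,-0.031,0],"rotation":[0,0,0]},{"gripper":1,"offset":[0.026,-0.031,0],"rotation":[0,0,0]},{"gripper":1,"offset":[0.026,-0.031,0],"rotation":[0,0,0]},{"gripper":1,"offset":[0.026,-0.031,0],"rotation":[0,0,0]},{"gripper":1,"offset":[0.026,-0.031,0],"rotation":[0,0,0]},{"gripper":1,"offset":[0.026,-0.031,0],"rotation":[0,0,0]},{"gripper":1,"offset":[0.026,-0.031,0],"rotation":[0,0,0]},{"gripper":1,"offset":[0.026,-0.031,0],"rotation":[0,0,0]},{"gripper":1,"offset":[0.026,-0.031,0],"rotation":[0,0,0]},{"gripper":1,"offset":[0.026,-0.031,0],"rotation":[0,0,0]},{"gripper":1,"offset":[0.026,-0.031,0],"rotation":[0,0,0]},{"gripper":1,"offset":[0.026,-0.031,0],"rotation":[0,0,0]},{"gripper":1,"offset":[0.026,-0.031,0],"rotation":[0,0,0]},{"gripper":1,"offset":[0.026,-0.031,0],"rotation":[0,0,0]},{"gripper":1,"offset":[0.026,-0.031,0],"rotation":[0,0,0]},{"gripper":1,"offset":[0.026,-0.031,0],"rotation":[0,0,0]},{"gripper":1,"offset":[0,0,0],"rotation":[0,0,0]},{"gripper":1,"offset":[0,0,0],"rotation":[0,0,0]}]' --newtons 40

```text
clock: 2.05
position: [0.5012, -0.0154, 0.2419]
ee_rot: [0.994, 0.111, -0.0, -0.0]
ft_force: [-0.8, -1.2, 0.1]
grip_width: 1.001
grasp_force: 0.0
```

```bash
cat >> h.py <<'E'
from scipy.spatial.transform import Rotation as Ro
D=np.array([-.218,.976,0])
def to(p):
    o=manip.get_obs();R=Ro.from_quat(o["ee_rot"]).as_matrix()
    print("t",o["clock"],"pos",o["position"].round(4),"along",round(o["position"]@D,4),"need",(R.T@(np.array(p)-o["position"])).round(4),"F",o["ft_force"].round(1),"w",o["grip_width"],"gf",o["grasp_force"])
    print("tooly ang",np.degrees(np.arctan2(R[1,1],R[0,1])),"tilt",np.degrees(np.arccos(-R[2,2])))
E
python3 - <<'E'
from h import *
to([.504,-.018,.08])
snap("scene","s1.png",(280,100,480,250),4)
E
```

```text
t 2.05 pos [ 0.5012 -0.0154  0.2419] along -0.1243 need [0.0022 0.0033 0.1619] F [-0.8 -1.2  0.1] w 1.0012699022898457 gf 0.0
tooly ang -77.27369646134086 tilt 0.045836105091235355
```

View pics/s1.png

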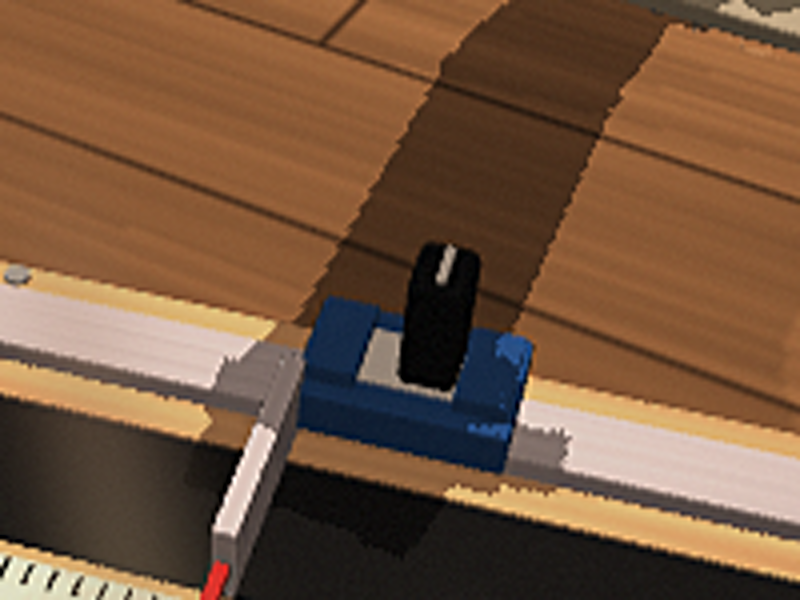

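The scene view shows the black grip upright (top near (447,258) in the crop) at the outer end of its slot. I'll descend and close.

Emit:
jog_arm --deltas '[{"gripper":1,"offset":[0.002,0.003,0.03],"rotation":[0,0,0]},{"gripper":1,"offset":[0,0,0.035],"rotation":[0,0,0]},{"gripper":1,"offset":[0,0,0.035],"rotation":[0,0,0]},{"gripper":1,"offset":[0,0,0.03],"rotation":[0,0,0]},{"gripper":1,"offset":[0,0,0.02],"rotation":[0,0,0]},{"gripper":1,"offset":[0,0,0.012],"rotation":[0,0,0]},{"gripper":1,"offset":[0,0,0],"rotation":[0,0,0]},{"gripper":0,"offset":[0,0,0],"rotation":[0,0,0]},{"gripper":0,"offset":[0,0,0],"rotation":[0,0,0]},{"gripper":0,"offset":[0,0,0],"rotation":[0,0,0]},{"gripper":0,"offset":[0,0,0],"rotation":[0,0,0]},{"gripper":0,"offset":[0,0,0],"rotation":[0,0,0]},{"gripper":0,"offset":[0,0,0],"rotation":[0,0,0]},{"gripper":0,"offset":[0,0,0],"rotation":[0,0,0]},{"gripper":0,"offset":[0,0,0],"rotation":[0,0,0]}]' --newtons 40

```text
clock: 3.6
position: [0.5042, -0.0186, 0.0809]
ee_rot: [0.994, 0.11, 0.0, 0.0]
ft_force: [-2.1, -0.2, 5.6]
grip_width: 0.278
grasp_force: 43.4
```

Run:
```python
from h import *
to([.504,-.018,.08])
snap("scene","s2.png",(280,100,480,250),4)
```

```text
t 3.6 pos [ 0.5042 -0.0186  0.0809] along -0.1281 need [-0.0001 -0.0006  0.0009] F [-2.1 -0.2  5.6] w 0.27838768961994664 gf 43.36011528968811
tooly ang -77.37814136345357 tilt 0.05129062732824751
```

View pics/s2.png

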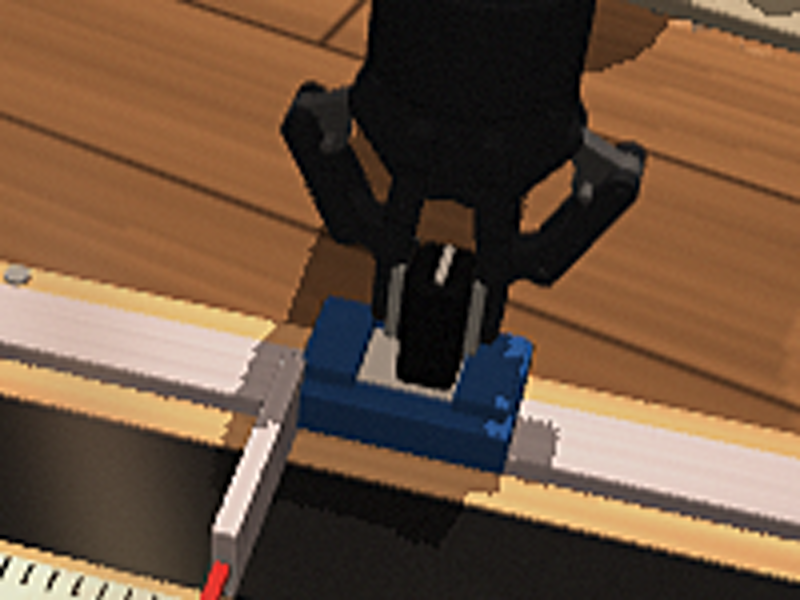

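The grip is held centred at 23.7 mm wide, and the tips are clear of the blue. I'll draw it outwards 154 mm, which puts the pointer about 32 mm past green.

Emit:
jog_arm --deltas '[{"gripper":0,"offset":[0,-0.006,0],"rotation":[0,0,0]},{"gripper":0,"offset":[0,-0.012,0],"rotation":[0,0,0]},{"gripper":0,"offset":[0,-0.014,0],"rotation":[0,0,0]},{"gripper":0,"offset":[0,-0.014,0],"rotation":[0,0,0]},{"gripper":0,"offset":[0,-0.014,0],"rotation":[0,0,0]},{"gripper":0,"offset":[0,-0.014,0],"rotation":[0,0,0]},{"gripper":0,"offset":[0,-0.014,0],"rotation":[0,0,0]},{"gripper":0,"offset":[0,-0.014,0],"rotation":[0,0,0]},{"gripper":0,"offset":[0,-0.014,0],"rotation":[0,0,0]},{"gripper":0,"offset":[0,-0.014,0],"rotation":[0,0,0]},{"gripper":0,"offset":[0,-0.012,0],"rotation":[0,0,0]},{"gripper":0,"offset":[0,-0.008,0],"rotation":[0,0,0]},{"gripper":0,"offset":[0,-0.004,0],"rotation":[0,0,0]},{"gripper":0,"offset":[0,0,0],"rotation":[0,0,0]},{"gripper":0,"offset":[0,0,0],"rotation":[0,0,0]}]'

```text
clock: 5.15
position: [0.47, 0.132, 0.0809]
ee_rot: [0.994, 0.11, -0.0, 0.0]
ft_force: [-5.3, -2.1, 10.6]
grip_width: 0.276
grasp_force: 43.9
```

Run:
```python
from h import *
to([.47,.13,.08])
snap("top","t3.png",(150,130,310,290),3.7)
```

```text
t 5.15 pos [0.47   0.132  0.0809] along 0.0264 need [-0.0005  0.002   0.0009] F [-5.3 -2.1 10.6] w 0.2763088699968827 gf 43.940436244010925
tooly ang -77.35398739562336 tilt 0.032855336280916754
```

View pics/t3.png

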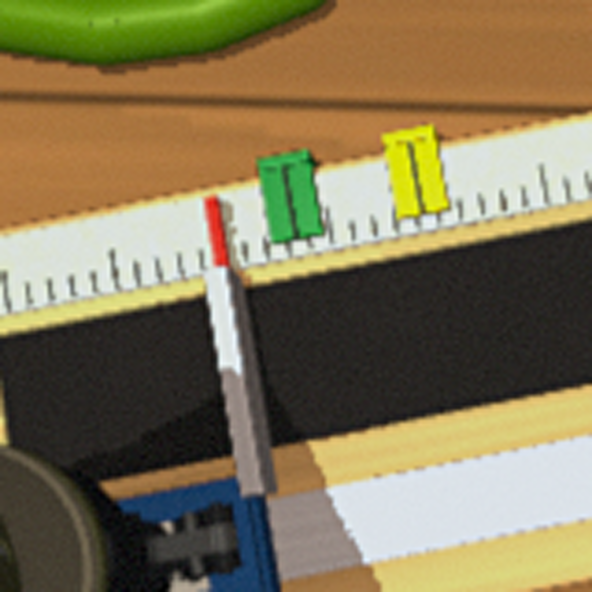

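The pointer (crop (211,200) to (221,264)) stands past the green clip, whose line is at about (284,165) to (292,238). I'll measure the remaining distance.

Run:
```python
from h import *
f=lambda u,v,z:ray("top",150+(u+.5)/3.7-.5,130+(v+.5)/3.7-.5,z)
t=[f(211,200,.04),f(221,264,.04)];g=[f(284,165,.032),f(292,238,.032)]
print([p@D for p in t],[p@D for p in g],t,g)
```

```text
[np.float64(-0.025556340433650154), np.float64(-0.0253638821387493)] [np.float64(-0.059188153333081917), np.float64(-0.05724645588929426)] [array([0.63168325, 0.11490841, 0.04      ]), array([0.60285162, 0.10866575, 0.04      ])] [array([0.64999823, 0.08454043, 0.032     ]), array([0.61659744, 0.07906945, 0.032     ])]
```

The pointer is about 33 mm past green, so about 49 mm of inward travel remains, including the slack. I'll do 43 mm first, then look.

Emit:
jog_arm --deltas '[{"gripper":0,"offset":[0,0.005,0],"rotation":[0,0,0]},{"gripper":0,"offset":[0,0.008,0],"rotation":[0,0,0]},{"gripper":0,"offset":[0,0.008,0],"rotation":[0,0,0]},{"gripper":0,"offset":[0,0.008,0],"rotation":[0,0,0]},{"gripper":0,"offset":[0,0.007,0],"rotation":[0,0,0]},{"gripper":0,"offset":[0,0.004,0],"rotation":[0,0,0]},{"gripper":0,"offset":[0,0.003,0],"rotation":[0,0,0]},{"gripper":0,"offset":[0,0,0],"rotation":[0,0,0]},{"gripper":0,"offset":[0,0,0],"rotation":[0,0,0]},{"gripper":0,"offset":[0,0,0],"rotation":[0,0,0]}]'

```text
clock: 6.2
position: [0.4795, 0.0902, 0.0809]
ee_rot: [0.994, 0.11, -0.0, 0.0]
ft_force: [-3.9, 0.3, 9.2]
grip_width: 0.275
grasp_force: 43.8
```

Run:
```python
from h import *
to([.47,.13,.08])
snap("top","t4.png",(190,150,290,225),8)
```

```text
t 6.2 pos [0.4795 0.0902 0.0809] along -0.0165 need [-0.0006 -0.0409  0.0009] F [-3.9  0.3  9.2] w 0.2752364723012946 gf 43.8176554441452
tooly ang -77.35626939732619 tilt 0.010975945959885887
```

View pics/t4.png

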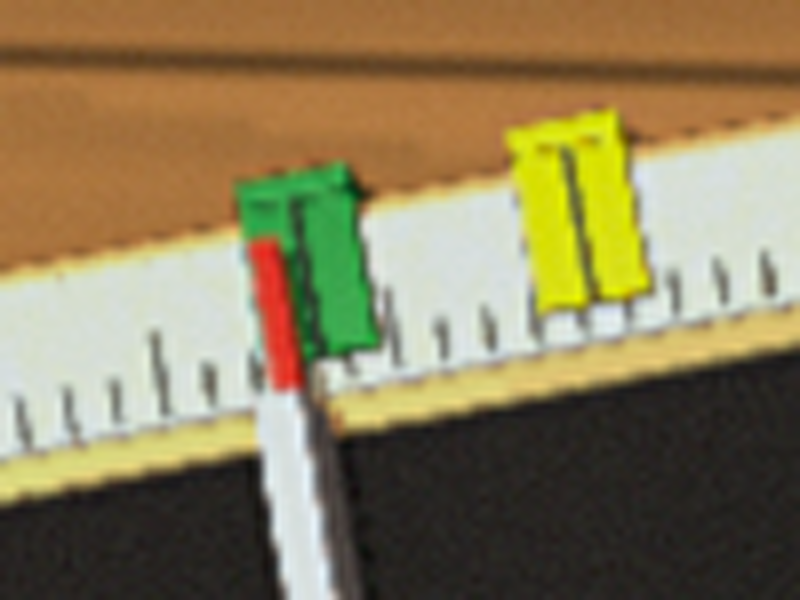

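The pointer tip is over the clip's outer half (tip (263,240), red base (288,388)). The line runs (295,200) to (319,350).

Run:
```python
from h import *
f=lambda u,v,z:ray("top",190+(u+.5)/8-.5,150+(v+.5)/8-.5,z)
for n,u,v,z in [("tip",263,240,.04),("base",288,388,.04),("g0",295,200,.032),("g1",319,350,.032),("gL",249,240,.032),("gR",360,240,.032),("gL0",238,186,.032),("gR0",347,165,.032),("y0",568,150,.032),("y1",590,295,.032)]:
    p=f(u,v,z);print(n,p.round(4),round(p@D,4))
```

```text
tip [0.6393 0.0891 0.04  ] -0.0524
base [0.6085 0.0821 0.04  ] -0.0525
g0 [0.6494 0.0844 0.032 ] -0.0592
g1 [0.6177 0.0777 0.032 ] -0.0589
gL [0.6406 0.0936 0.032 ] -0.0483
gR [0.6413 0.0703 0.032 ] -0.0712
gL0 [0.6521 0.0966 0.032 ] -0.0479
gR0 [0.6572 0.0739 0.032 ] -0.0711
y0 [0.6617 0.0275 0.032 ] -0.1174
y1 [0.6309 0.0215 0.032 ] -0.1165
```

Remaining distance is about 6.7 mm inwards. I'll finish that, then let go.

Emit:
jog_arm --deltas '[{"gripper":0,"offset":[0,0.002,0],"rotation":[0,0,0]},{"gripper":0,"offset":[0,0.002,0],"rotation":[0,0,0]},{"gripper":0,"offset":[0,0.0017,0],"rotation":[0,0,0]},{"gripper":0,"offset":[0,0.001,0],"rotation":[0,0,0]},{"gripper":0,"offset":[0,0,0],"rotation":[0,0,0]},{"gripper":0,"offset":[0,0,0],"rotation":[0,0,0]},{"gripper":0,"offset":[0,0,0],"rotation":[0,0,0]},{"gripper":0,"offset":[0,0,0],"rotation":[0,0,0]}]'

```text
clock: 7.05
position: [0.4809, 0.0841, 0.0809]
ee_rot: [0.994, 0.11, -0.0, -0.0]
ft_force: [-5.0, 1.6, 9.5]
grip_width: 0.272
grasp_force: 43.8
```

Run:
```python
from h import *
to([.47,.13,.08])
snap("top","t5.png",(190,150,290,225),8)
```

```text
t 7.05 pos [0.4809 0.0841 0.0809] along -0.0227 need [-0.0006 -0.0472  0.0009] F [-5.   1.6  9.5] w 0.27242735603469287 gf 43.815271854400635
tooly ang -77.33713974145573 tilt 0.024242150875183024
```

View pics/t5.png

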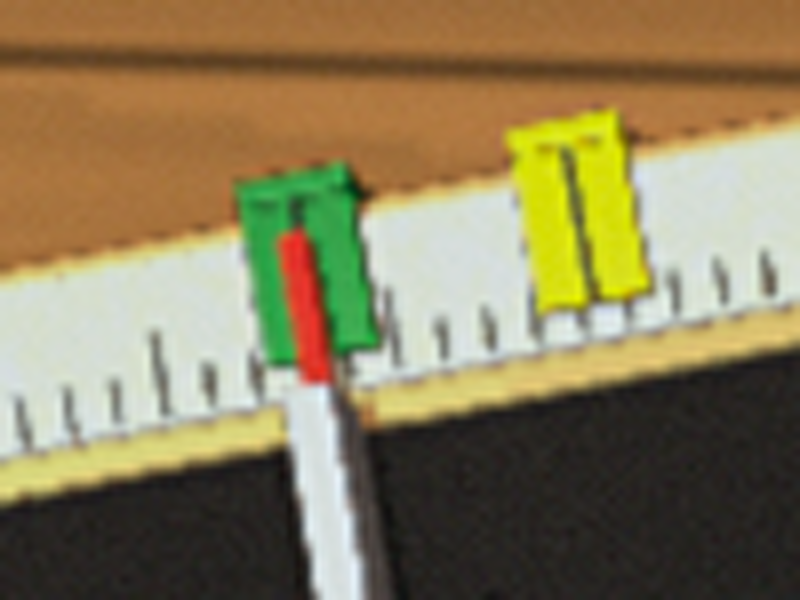

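The pointer (tip (293,233)) is at about -0.0587 along y and the line at -0.059, so it's centred. Now I release and rise.

Emit:
jog_arm --deltas '[{"gripper":0.4,"offset":[0,0,0],"rotation":[0,0,0]},{"gripper":0.6,"offset":[0,0,0],"rotation":[0,0,0]},{"gripper":1,"offset":[0,0,0],"rotation":[0,0,0]},{"gripper":1,"offset":[0,0,0],"rotation":[0,0,0]},{"gripper":1,"offset":[0,0,0],"rotation":[0,0,0]},{"gripper":1,"offset":[0,0,0],"rotation":[0,0,0]},{"gripper":1,"offset":[0,0,0],"rotation":[0,0,0]},{"gripper":1,"offset":[0,0,-0.015],"rotation":[0,0,0]},{"gripper":1,"offset":[0,0,-0.03],"rotation":[0,0,0]},{"gripper":1,"offset":[0,0,-0.04],"rotation":[0,0,0]},{"gripper":1,"offset":[0,0,-0.04],"rotation":[0,0,0]},{"gripper":1,"offset":[-0.04,0,0],"rotation":[0,0,0]},{"gripper":1,"offset":[-0.03,0,0],"rotation":[0,0,0]},{"gripper":1,"offset":[0,0,0],"rotation":[0,0,0]},{"gripper":1,"offset":[0,0,0],"rotation":[0,0,0]}]'

```text
clock: 8.6
position: [0.413, 0.0679, 0.2065]
ee_rot: [0.994, 0.11, 0.001, 0.001]
ft_force: [0.7, -0.5, -0.6]
grip_width: 1.002
grasp_force: 0.0
```

Run:
```python
from h import *
to([.47,.13,.08])
a=imaging.camera("top")[150:225,190:290];b=imaging.camera("scene")[130:320,330:480]
cv2.imwrite("pics/f.png",np.hstack([cv2.resize(a,(400,300),interpolation=2),np.zeros((300,4,3),np.uint8)]) if 0 else np.hstack([cv2.copyMakeBorder(cv2.resize(a,(400,300),interpolation=2),0,204,0,0,0),cv2.resize(b,(398,504),interpolation=2)]))
```

```text
t 8.6 pos [0.413  0.0679 0.2065] along -0.0238 need [ 0.0689 -0.0484  0.1265] F [ 0.7 -0.5 -0.6] w 1.0024867266356159 gf 0.0
tooly ang -77.40342586969828 tilt 0.14500560333606602
```

View pics/f.png

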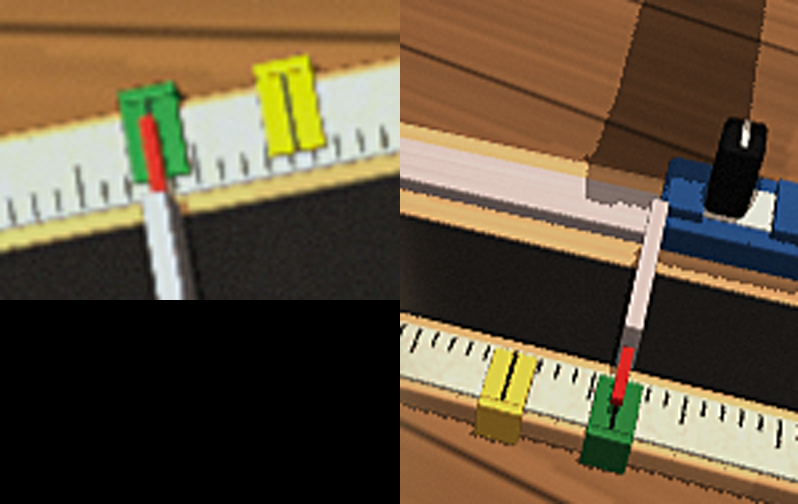

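Both views show the pointer on the clip's middle line (top crop (147,117), scene crop (617,400)). The grip is against the fence-side end of its slot and the gripper is clear.

```bash
python3 -c "
from h import *
print(workorder.hand_in())"
```

```text
the job is handed in; nothing more can be done
None
```

The stop is set to the green clip and the job is handed in: I drew it about 33 mm past the clip, then brought it back inwards, so the pointer stands on the clip's middle line to within about 0.5 mm, the grip is against the fence-side end of its slot and the gripper is clear.

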